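# Pack board coupons into conditioning trays and build the stack

## Robot

A 6-joint arm with a two-finger parallel gripper is mounted at the origin on the work surface; the furniture and walls round the work are solid. World frame = base frame: x ahead of the robot, y to its left, z up, the work surface at z = 0. Lengths are in m, angles in rad, forces in N, time in s.
With the tool pointing down it reaches from about 0.35 to 0.725 m from the base axis. Payload 6 kg.
Tool frame: the origin (TCP) lies between the finger pads; the fingertips stand 19 mm ahead of it and the grasp point (between the pads) is the TCP; z points along the fingers, y is the line along which they close (so a half turn about z gives the same grasp; the last joint's range is limited). The gripper opens to 85 mm and grips with 20 to 120 N. Pads are 22 mm wide; open, the fingers measure 114 mm over their backs; the gripper's body (76 mm by 85 mm) begins 54 mm behind the grasp point. The pads swing forward as they close: fully open they stand 13 mm farther back than shut.
Start: joints at [1.594, 0.04, 0.085, 0, -1.615, -0.334], TCP at [0.183, 0.571, 0.215] pointing down, gripper open.
Joint ranges: [-2.56, 2.56], [-1.29, 2.01], [-1.08, 1.49], [-3.29, 1.98], [-2.81, -0.18], [-2.99, 2.99]. Speed limits (rad/s): [2.57, 2.57, 3.01, 3.14, 3.14, 3.14].

## Interface

Orientations are given as [roll, pitch, yaw] about the fixed x, y, z axes, in that order (R = Rz(yaw) Ry(pitch) Rx(roll)).
In Python, from rig import * gives the robot as it stands. Calls block until the motion is done:
- movep(position, orientation): joint-space move of the TCP to a pose.
- move_linear(position, feed=0.15, rot=None, guard=None): straight line of the TCP; rot=None keeps the orientation; feed is the mean speed in m/s. With guard (N) it stops when the force on the tool has changed by that much, and returns True; else False.
- goto_joints(angles): joint-space move.
- gripper_to(opening, grasp_force=None): opening from 0.0 (shut) to 1.0 (fully open); grasp_force is the grip in N (None keeps the last); returns when the fingers have stopped.
- dwell(seconds).
- solve_ik(position, orientation): joint angles nearest the present ones, or None.
- state(): the state.
- camera(name): name is "scene" or "side" or "wrist"; returns a dict with "pixels" (384x512x3 uint8, red, green, blue), "fx", "fy", "cx", "cy" (pixels), "rvec" (rotation vector, rad) and "tvec" (3), from world to camera coordinates, as OpenCV has them; the wrist camera has in their place "mount" (4x4, takes a point from camera to tool coordinates, whose origin is the TCP and whose axes are the flange's). Camera axes: x right, y down, z forward; pixel columns grow to the right and rows downward; lengths in m; the calibration is good to about 2 mm. A picture is of the moment at which its call begins: read the wrist's pose just before it. There is no depth.
A pose or a line that the arm cannot do raises IKError and nothing moves.
- finish_job(): hands the job in; it is judged then, once.
The state is a dict: "time": time; "joint_positions": joint angles; "qd": joint speeds; "tau": joint torques, N m; "ee_pos": TCP position; "ee_rot": TCP orientation; "force": force on the tool from outside, world axes, zero at the start; "ft_torque": the same for the moment, N m; "grip_width": opening from 0.0 (shut) to 1.0 (fully open); "finger_force": force on a finger pad.
Only numpy, scipy, OpenCV 4.12 (cv2) and the standard library are available. Lean on these libraries where they do the work, as an engineer would, in place of code of your own. Each camera call takes 0.05 s, during which the arm holds its last target. There are 200 camera calls.

## Task

Load the sawn board coupons for the conditioning cabinet: take the cover off the stored tray and put it aside, stack the tray on the skid, lay every coupon flat in the tray's two bays (they only all fit if you pair them well), and put the cover back on the tray, all the corner pins dropped fully home into the posts below. Leave the small weight and the green tray of screws where they are.

Things in the scene. Friction and masses are not known exactly. Their poses are not given: they have to be found in the camera images.
- skid: low grey metal pallet on two dark runners; heavy, does not move. Plan 76 mm (x) by 175 mm (y). Origin on the worktop under its centre. Four short post sockets at its corners take the tray's pins.
- skid_post (a point): top centre of one of the skid's corner sockets, at x = 28.5, y = 78 mm, 28 mm above the origin; the others are at (+-28.5, +-78) mm. Square tubes, 19 mm outside, bore 13 mm square, 17 mm deep, open at the top.
- tray: loose grey metal stacking tray, about 0.4 kg, plan 76 mm (x) by 175 mm (y). Origin under its centre at the level of its pin tips. At the corners (+-28.5, +-78) a round pin below (10 mm, 14 mm long, its last 7 mm tapered to 4 mm) and a square-tube post above (19 mm, bore 13 mm, open at the top), post tops 66 mm above the origin. Starts on the worktop behind the long fixture, cover on.
- tray_handle (a point): centre of the tray's handle: a black bar along x over the middle, 54 mm (x) by 12 mm (y) by 16 mm high, 46 to 62 mm above the tray's origin, on two flat uprights 6 mm wide (x = -24 and +24 mm) that stand on a divider rib. Meant to be pinched across its 12 mm; hidden while the cover is on.
- tray_bay_a (a point): middle of the tray's bay on its +y side, on its floor (18 mm above the tray's origin, y = 36 mm). Each bay is 70 mm (x) by 60 mm (y: 6 to 66 mm from the middle), between the divider rib (12 mm wide, 5 mm high) and lips 5 mm high. The corner posts begin 2.5 mm beyond the bay's end.
- tray_bay_b (a point): the same for the tray's other bay, on its -y side (y = -36 mm). Two coupons lie side by side in a bay, long sides across the tray.
- cover: loose flat grey metal cover, about 0.26 kg, plan 76 mm (x) by 175 mm (y), plate 14 to 18 mm above its origin, on four pins like the tray's at the same corners; no posts or lips. Origin under its centre at the level of the pin tips. Home on the tray it rests on the post tops, origin 52 mm above the tray's, axes parallel (either way round). It starts there, and stands on its pins when put on the worktop.
- cover_handle (a point): centre of the cover's handle, a black bar of the same size as the tray's, 46 to 62 mm above the cover's origin. The tray home on the skid has its origin 14 mm above the skid's, axes parallel (either way round).
- coupon38: flat piece of fibre-cement board, 63 mm long (its x) by 38 mm wide (its y) by 13 mm thick, sawn square; origin at the centre of its underside; may be absent in some runs
- coupon30: flat piece of fibre-cement board, 63 mm long (its x) by 30 mm wide (its y) by 13 mm thick, sawn square; origin at the centre of its underside; may be absent in some runs
- coupon24: flat piece of fibre-cement board, 63 mm long (its x) by 24 mm wide (its y) by 13 mm thick, sawn square; origin at the centre of its underside; may be absent in some runs
- coupon16: flat piece of fibre-cement board, 63 mm long (its x) by 16 mm wide (its y) by 13 mm thick, sawn square; origin at the centre of its underside; may be absent in some runs
- fixture: long fixed measuring fixture between robot and tray: a solid bed about 600 mm long (its x, left to right as the robot sees it) by 156 mm by 135 mm high, origin on the worktop under its middle. About 140 mm of free worktop lie behind it, then a solid pile of long boards, 380 mm high, a little askew. The skid and the coupons are past its left end.
- thickness_gauge: fixed gauge on the left end of the fixture's bed, origin at its foot on the bed (122 mm above the worktop), everything within 90 mm of the origin in plan; its housing reaches about 360 mm and its thin rod 430 mm above the worktop. Pass behind it or above it.
- front_rest: fixed post at the left edge of the worktop beside the skid: foot plate 70 mm (its x) by 80 mm (its y), 12 mm high, and a bar 34 by 78 mm on top, 135 mm high; origin under its centre
- weight: small cream-coloured round weight, 32 mm across, 30 mm high, standing on the worktop behind the skid; origin under its centre; leave alone
- feet_tray: small shallow green tray of screws, 75 x 112 x 18 mm, in front of the fixture; origin under its centre; leave alone

How it is judged:
On the way:
1. the cover has been taken off the tray and is clear of it (horizontal distance between cover and tray above 0.09 m), for 0.2 s.
At the end, for the whole second after the job is handed in: Tray home on the skid (origin 14 mm above the skid's) and cover home on the tray (52 mm above): each within 4 mm sideways, 2.5 mm in height, level to 0.03 rad, parallel to 0.05 rad. Every coupon present flat (0.06 rad) on a floor of the tray's bays, between rib and lips within 2 mm. All at rest (horizontal distance between tray and skid below 0.004 m and z of tray in the frame of skid between 0.0115 and 0.0165 m and angle between each of tray, cover's own z axis and vertical below 0.03 rad and angle between the x axis of tray and the x axis of skid, either way round below 0.05 rad and horizontal distance between cover and tray below 0.004 m and z of cover in the frame of tray between 0.0495 and 0.0545 m and angle between the x axis of cover and the x axis of tray, either way round below 0.05 rad and x of coupon38 in the frame of tray between -0.005 and 0.005 m and z of coupon38 in the frame of tray between 0.0165 and 0.0205 m and angle between each of coupon38, coupon30, coupon24, coupon16's own z axis and vertical below 0.06 rad and angle between the x axis of each of coupon38, coupon30, coupon24, coupon16 and the x axis of tray, either way round below 0.2 rad and (y of coupon38 in the frame of tray between 0.023 and 0.049 m or y of coupon38 in the frame of tray between -0.049 and -0.023 m) and linear speed of each of coupon38, coupon30, coupon24, coupon16, tray, cover below 0.02 m/s and x of coupon30 in the frame of tray between -0.005 and 0.005 m and z of coupon30 in the frame of tray between 0.0165 and 0.0205 m and (y of coupon30 in the frame of tray between 0.019 and 0.053 m or y of coupon30 in the frame of tray between -0.053 and -0.019 m) and x of coupon24 in the frame of tray between -0.005 and 0.005 m and z of coupon24 in the frame of tray between 0.0165 and 0.0205 m and (y of coupon24 in the frame of tray between 0.016 and 0.056 m or y of coupon24 in the frame of tray between -0.056 and -0.016 m) and x of coupon16 in the frame of tray between -0.005 and 0.005 m and z of coupon16 in the frame of tray between 0.0165 and 0.0205 m and (y of coupon16 in the frame of tray between 0.012 and 0.06 m or y of coupon16 in the frame of tray between -0.06 and -0.012 m)); the robot touches nothing.
It fails at once if the small weight is pushed more than 4 cm from where it stood (distance of weight from where it was at the start of the episode above 0.04 m).
It fails at once if the green tray is pushed more than 4 cm from where it stood (distance of feet_tray from where it was at the start of the episode above 0.04 m).
Of coupon38, coupon30, coupon24, coupon16 only 3 to 4 are there at a start; the rules pass over those that are not, and their reading is None.
At some moment in a run one of coupon38, coupon30, coupon24, coupon16 may be knocked a few centimetres aside while the robot is not near it.
It also fails if it takes over 210 s, if anything falls off the work surface, if the arm or the gripper's body presses on something with over 40 N, if the wrist force passes 120 N, or if a joint passes its speed limit or range.

## Working session

There is one attempt and no reset: what is moved stays moved. The work goes in short steps, each a Python script; the robot and the scene stay as the last script left them, time stands still between calls to the robot, and variables do not carry over. Pictures are saved under pics/ and viewed, at most 14 in all, crops included, and the job is handed in when it is done.

```bash
ls; mkdir -p pics; python3 - <<'E'
from rig import *
import cv2,numpy as np
print(state())
for n in("scene","side","wrist"):
    c=camera(n); cv2.imwrite(f"pics/{n}0.png",cv2.resize(c["pixels"][:,:,::-1],(800,600),interpolation=cv2.INTER_CUBIC))
    np.save(f"pics/{n}0.npy",c,allow_pickle=True)
    print(n,{k:np.round(v,4).tolist() for k,v in c.items() if k!="pixels"})
    if "rvec" in c:
        R=cv2.Rodrigues(np.array(c["rvec"]))[0];print((-R.T@np.array(c["tvec"])).round(3))
E
```

```text
pics
{'time': 0.0, 'joint_positions': array([ 1.59370119e+00,  4.08181722e-02,  8.38070783e-02, -4.55196368e-04,
       -1.61549654e+00, -3.33692890e-01]), 'qd': array([-2.12298901e-04,  4.79830619e-04,  3.59300402e-05, -9.89721565e-04,
       -4.53644464e-04,  1.01366235e-03]), 'tau': array([ 1.20170612e-04, -3.68203712e+01,  3.47417414e+01,  6.93218172e+00,
       -5.49501245e-03, -4.55562414e-06]), 'ee_pos': array([0.18330679, 0.5709397 , 0.21397489]), 'ee_rot': array([ 3.13982680e+00, -1.30819098e-04, -3.10767962e-01]), 'force': array([-0.44222833,  0.01688589,  0.33913629]), 'ft_torque': array([-0.03519209, -0.01144169, -0.0130121 ]), 'finger_force': 0.0, 'grip_width': 0.998111215000585}
scene {'fx': 368.5319, 'fy': 368.5319, 'cx': 258.1957, 'cy': 193.2018, 'rvec': [2.3228, -0.9832, 0.3293], 'tvec': [-0.3412, 0.3439, 1.0112]}
[-0.004 -0.482  1.012]
side {'fx': 466.8935, 'fy': 466.8935, 'cx': 256.0361, 'cy': 191.8689, 'rvec': [2.122, -1.0836, 0.4476], 'tvec': [-0.273, 0.364, 0.9803]}
[-0.199 -0.496  0.939]
wrist {'fx': 305.8558, 'fy': 305.8558, 'cx': 258.4265, 'cy': 187.2102, 'mount': [[0.0003, -0.955, -0.2966, 0.0761], [1.0, -0.0002, 0.0019, -0.0008], [-0.0019, -0.2966, 0.955, -0.1603], [0.0, 0.0, 0.0, 1.0]]}
```

View pics/scene0.png

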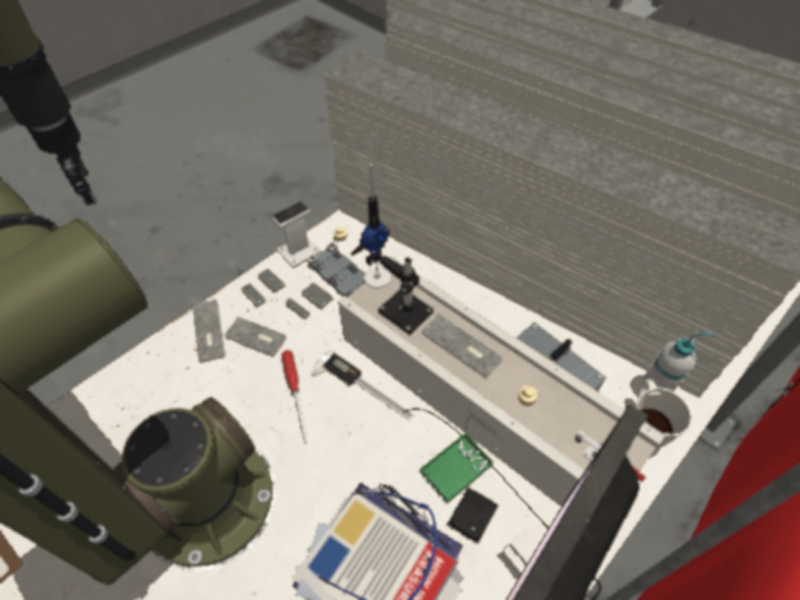

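View pics/side0.png

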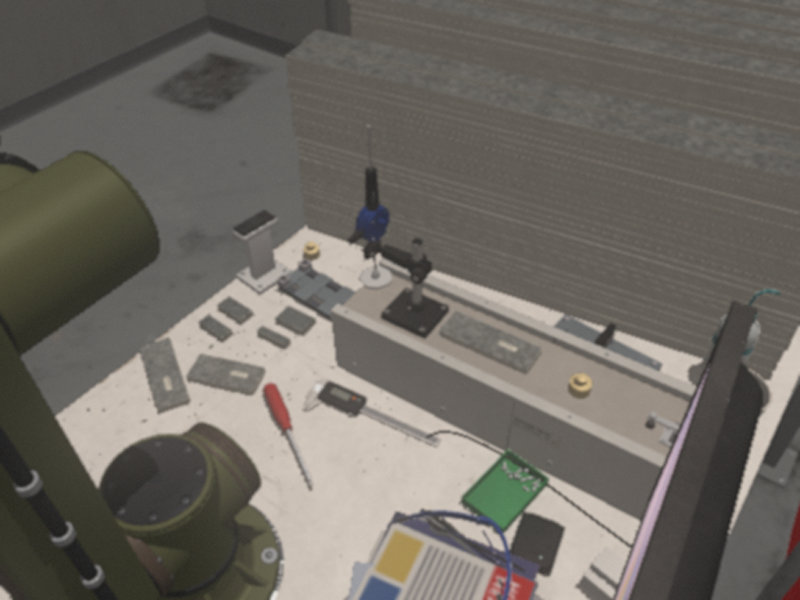

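View pics/wrist0.png

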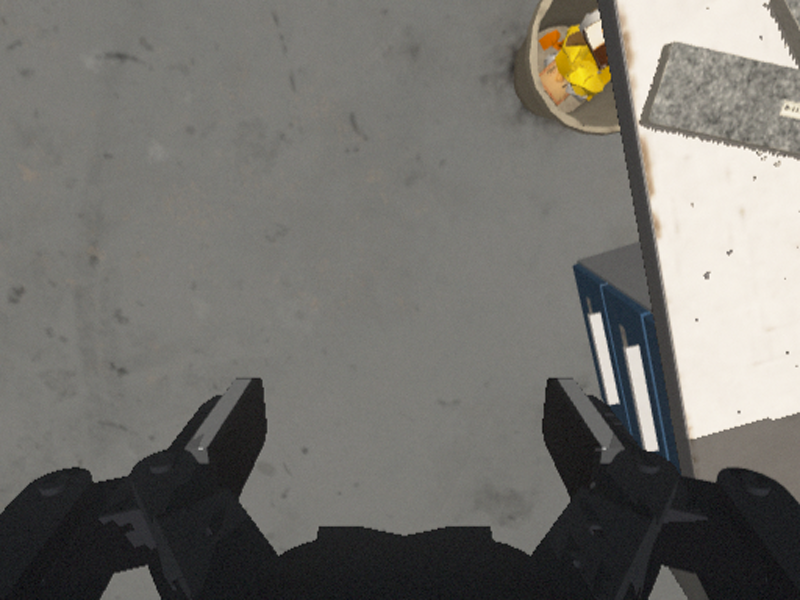

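Four coupons show at scene px (254,294), (271,279), (297,308) and (317,294). The skid is at (337,268), the weight at (340,233), and the covered tray behind the fixture has its handle at (562,350).

```bash
cat > h.py <<'E'
import numpy as np,cv2
from scipy.spatial.transform import Rotation as Ro
def cam_pose(c,ee=None):
    """R,C: camera->world rotation and camera centre"""
    if "rvec" in c:
        R=cv2.Rodrigues(np.array(c["rvec"],float))[0].T; return R,-R@np.array(c["tvec"])
    p,r=ee; M=np.array(c["mount"]); T=Ro.from_euler("xyz",r).as_matrix()
    return T@M[:3,:3],T@M[:3,3]+np.array(p)
def ray(c,uv,z,ee=None,s=1.5625):
    R,C=cam_pose(c,ee); u=(np.array(uv,float)+.5)/s-.5
    d=R@np.array([(u[0]-c["cx"])/c["fx"],(u[1]-c["cy"])/c["fy"],1])
    return C+d*(z-C[2])/d[2]
def proj(c,P,ee=None,s=1.5625):
    R,C=cam_pose(c,ee); q=(np.atleast_2d(P)-C)@R
    uv=np.c_[q[:,0]/q[:,2]*c["fx"]+c["cx"],q[:,1]/q[:,2]*c["fy"]+c["cy"]]; return (uv+.5)*s-.5
E
python3 - <<'E'
from h import *
sc=np.load("pics/scene0.npy",allow_pickle=True).item();sd=np.load("pics/side0.npy",allow_pickle=True).item()
f=lambda n,a,b,z:print(n,*[ray(c,u,z).round(3)[:2] for c,u in((sc,a),(sd,b)) if u])
f("c1",(254,294),(215,328),.013);f("c2",(271,279),(235,309),.013);f("c3",(297,308),(273,337),.013);f("c4",(317,294),(295,320),.013)
f("weight",(340,232),(312,247),.03);f("skid",(337,268),(316,290),.02)
f("rest top",(292,213),(255,224),.135)
f("cover corners",(535,325),(568,320),.08);f("",(606,378),None,.08);f("",(595,388),None,.08);f("",(518,335),None,.08)
f("handle",(562,347),(607,332),.114)
f("pile L",(340,212),(308,228),0);f("pile R",(705,392),None,0)
f("fix FL",(342,305),(335,318),.135);f("fix back",(627,410),None,.135);f("gauge foot",(377,275),(376,278),.122)
f("housing top",(375,198),(371,170),.36)
E
```

```text
c1 [0.327 0.302] [0.324 0.304]
c2 [0.379 0.309] [0.378 0.309]
c3 [0.368 0.204] [0.367 0.205]
c4 [0.423 0.202] [0.421 0.202]
weight [0.576 0.293] [0.578 0.296]
skid [0.501 0.222] [0.497 0.217]
rest top [0.48  0.328] [0.477 0.331]
cover corners [ 0.643 -0.212] [ 0.638 -0.215]
 [ 0.637 -0.378]
 [ 0.605 -0.375]
 [ 0.601 -0.203]
handle [ 0.614 -0.288] [ 0.616 -0.287]
pile L [0.64  0.369] [0.645 0.37 ]
pile R [ 0.801 -0.526]
fix FL [0.387 0.064] [0.379 0.062]
fix back [ 0.571 -0.442]
gauge foot [0.493 0.078] [0.5   0.076]
housing top [0.473 0.049] [0.472 0.053]
```

```bash
python3 - <<'E'
from h import *
sc=np.load("pics/scene0.npy",allow_pickle=True).item();sd=np.load("pics/side0.npy",allow_pickle=True).item()
def tri(a,b):
    A=[];B=[]
    for c,u in((sc,a),(sd,b)):
        R,C=cam_pose(c);d=ray(c,u,0)-C;d/=np.linalg.norm(d);M=np.eye(3)-np.outer(d,d);A.append(M);B.append(M@C)
    return np.linalg.lstsq(np.vstack(A),np.hstack(B),rcond=None)[0].round(3)
print("mon",tri((634,408),(738,305)),tri((640,455),(762,375)))
from rig import *
a=state()["joint_positions"]
for p in [(.44,.25,.3),(.61,-.29,.3),(.45,-.27,.35),(.33,-.2,.4),(.33,.08,.4),(.34,.08,.35),(.36,.08,.45),(.45,.2,.4),(.61,-.29,.11)]:
  for y in(0,np.pi-1e-3):
    q=solve_ik(p,[np.pi,0,y]);print(p,y,None if q is None else np.round(q,2))
movep((.43,.26,.30),[np.pi,0,np.pi-.01])
s=state();c=camera("wrist");np.save("pics/w1.npy",(c,s),allow_pickle=True)
cv2.imwrite("pics/w1.png",cv2.resize(c["pixels"][:,:,::-1],(800,600),interpolation=cv2.INTER_CUBIC));print(s["ee_pos"],s["ee_rot"],s["time"])
E
```

```text
mon [ 0.35  -0.461  0.483] [ 0.349 -0.498  0.417]
(0.44, 0.25, 0.3) 0 [ 0.92 -0.18  0.03  0.   -1.78  0.66]
(0.44, 0.25, 0.3) 3.1405926535897932 [ 0.92 -0.18  0.03 -0.   -1.78 -2.49]
(0.61, -0.29, 0.3) 0 [-0.15  0.28  0.5   0.   -1.8   1.72]
(0.61, -0.29, 0.3) 3.1405926535897932 [-0.15  0.28  0.5   0.   -1.8  -1.42]
(0.45, -0.27, 0.35) 0 [-0.16 -0.1   0.2   0.   -1.87  1.73]
(0.45, -0.27, 0.35) 3.1405926535897932 [-0.16 -0.1   0.2  -0.   -1.87 -1.42]
(0.33, -0.2, 0.4) 0 [-0.01 -0.42  0.04  0.   -2.03  1.58]
(0.33, -0.2, 0.4) 3.1405926535897932 [-0.01 -0.42  0.04 -0.   -2.03 -1.56]
(0.33, 0.08, 0.4) 0 [ 0.85 -0.54 -0.04  0.   -2.07  0.72]
(0.33, 0.08, 0.4) 3.1405926535897932 [ 0.85 -0.54 -0.04 -0.   -2.07 -2.43]
(0.34, 0.08, 0.35) 0 [ 0.83 -0.57 -0.15  0.   -1.99  0.74]
(0.34, 0.08, 0.35) 3.1405926535897932 [ 0.83 -0.57 -0.15 -0.   -1.99 -2.4 ]
(0.36, 0.08, 0.45) 0 [ 0.78 -0.4   0.15  0.   -2.13  0.79]
(0.36, 0.08, 0.45) 3.1405926535897932 [ 0.78 -0.4   0.15 -0.   -2.13 -2.35]
(0.45, 0.2, 0.4) 0 [ 0.83 -0.14  0.25  0.   -1.97  0.74]
(0.45, 0.2, 0.4) 3.1405926535897932 [ 0.83 -0.14  0.25 -0.   -1.97 -2.4 ]
(0.61, -0.29, 0.11) 0 [-0.15  0.25  0.13  0.   -1.45  1.72]
(0.61, -0.29, 0.11) 3.1405926535897932 [-0.15  0.25  0.13  0.   -1.45 -1.42]
[0.4298238  0.26032249 0.29972703] [-3.14138564e+00 -3.69354631e-04  3.13285982e+00] 2.0417
```

View pics/w1.png

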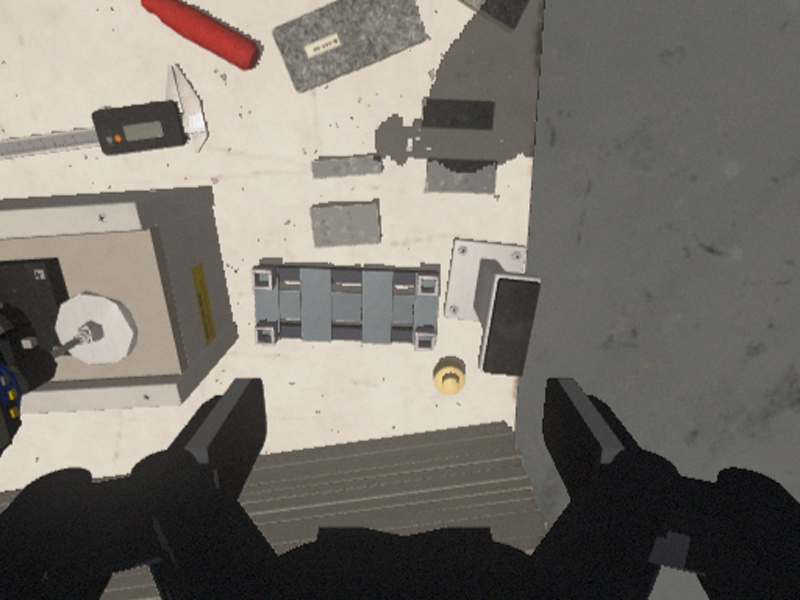

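The skid's sockets are at (264,278), (428,283), (265,334) and (424,340), with the rest to its right and the weight at (449,378). The coupons are at (458,113), (461,177), (347,166) and (345,224), the last one being the widest.

```bash
python3 - <<'E'
from h import *
sc=np.load("pics/scene0.npy",allow_pickle=True).item();sd=np.load("pics/side0.npy",allow_pickle=True).item()
c,s=np.load("pics/w1.npy",allow_pickle=True);ee=(s["ee_pos"],s["ee_rot"])
w=lambda u,z:ray(c,u,z,ee).round(4)[:2]
P=[w(u,.028) for u in((264,278),(428,283),(424,340),(265,334))];print("posts",P,np.mean(P,0),[np.linalg.norm(P[i]-P[i-1]).round(4) for i in range(4)])
for n,u in dict(c1=(458,113),c2=(461,177),c3=(347,166),c4=(345,224)).items():print(n,w(u,.013))
print("weight",w((449,376),.03),"rest",w((510,325),.135),"fixture end top",w((155,230),.135),w((182,378),.135),"pile",w((516,422),0.38),w((260,455),.38))
print("calip",ray(sc,(325,362),0),ray(sc,(408,412),0),"cable",ray(sc,(460,440),0),ray(sc,(545,525),0),"screwdr",ray(sc,(288,353),0),ray(sc,(303,440),0))
print("green",[ray(sc,u,.018).round(3)[:2] for u in((462,437),(492,456),(450,499),(420,470))])
print("bed: board",[ray(sc,u,.14).round(3)[:2] for u in((440,316),(500,355),(490,376),(425,335))],"brass",ray(sc,(528,393),.14),"thing",ray(sc,(590,440),.14),"blackplate",[ray(sc,u,.135).round(3)[:2] for u in((402,290),(434,310),(410,331),(379,311))])
print("bed edges",[ray(sc,u,.135).round(3)[:2] for u in((342,305),(580,485),(435,295),(655,435))])
print("papers",ray(sc,(360,487),.01),ray(sc,(465,550),.01), "book black",ray(sc,(473,490),0))
def tri(a,b):
    A=[];B=[]
    for c,u in((sc,a),(sd,b)):
        R,C=cam_pose(c);d=ray(c,u,0)-C;d/=np.linalg.norm(d);M=np.eye(3)-np.outer(d,d);A.append(M);B.append(M@C)
    return np.linalg.lstsq(np.vstack(A),np.hstack(B),rcond=None)[0].round(3)
print("blue",tri((376,237),(373,219)),"top",tri((373,198),(371,170)),"rod",tri((371,165),(369,125)),"hub",tri((408,262),(418,243)))
E
```

```text
posts [array([0.4732, 0.1283]), array([0.4793, 0.2822]), array([0.5372, 0.2787]), array([0.5297, 0.1239])] [0.50485  0.203275] [np.float64(0.0567), np.float64(0.154), np.float64(0.058), np.float64(0.155)]
c1 [0.3287 0.3082]
c2 [0.3834 0.3123]
c3 [0.3728 0.2089]
c4 [0.4254 0.2047]
weight [0.5753 0.3037] rest [0.4806 0.337 ] fixture end top [0.4091 0.0899] [0.5215 0.0919] pile [0.4053 0.2825] [0.4123 0.2328]
calip [0.32475609 0.06441388 0.        ] [ 0.3620751 -0.1355181  0.       ] cable [ 0.38832166 -0.24508404  0.        ] [ 0.37229041 -0.44999443  0.        ] screwdr [0.28575148 0.13586438 0.        ] [ 0.18409153 -0.03438223  0.        ]
green [array([ 0.388, -0.248]), array([ 0.398, -0.311]), array([ 0.287, -0.308]), array([ 0.289, -0.235])]
bed: board [array([ 0.495, -0.09 ]), array([ 0.506, -0.224]), array([ 0.46 , -0.238]), array([ 0.444, -0.099])] brass [ 0.47885098 -0.30523565  0.14      ] thing [ 0.47966119 -0.42801359  0.14      ] blackplate [array([0.493, 0.007]), array([ 0.5 , -0.07]), array([ 0.434, -0.071]), array([0.426, 0.003])]
bed edges [array([0.387, 0.064]), array([ 0.409, -0.458]), array([ 0.528, -0.047]), array([ 0.563, -0.499])]
papers [ 0.19545691 -0.1786384   0.01      ] [ 0.24403305 -0.37931288  0.01      ] book black [ 0.33297936 -0.3231034   0.        ]
blue [0.463 0.044 0.281] top [0.471 0.052 0.361] rod [0.465 0.046 0.436] hub [ 0.466 -0.033  0.271]
```

```bash
python3 - <<'E'
from h import *
from rig import *
for p in [(.27,-.09,.07),(.28,-.09,.07),(.29,-.09,.07),(.30,-.1,.07),(.30,-.1,.2),(.31,-.12,.07),(.61,-.1,.07)]:
    q=solve_ik(p,[np.pi,0,np.pi-.01]);print(p,None if q is None else np.round(q,2))
D=[np.pi,0,np.pi-.01]
movep((.35,.09,.40),D);movep((.36,-.15,.40),D);movep((.56,-.27,.30),D)
for i,p in enumerate([(.56,-.27,.30),(.60,-.285,.22)]):
    movep(p,D);dwell(.3)
    s=state();c=camera("wrist");np.save(f"pics/t{i}.npy",(c,s),allow_pickle=True)
cv2.imwrite("pics/t1.png",cv2.resize(c["pixels"][:,:,::-1],(800,600),interpolation=cv2.INTER_CUBIC));print(s["ee_pos"],s["ee_rot"],s["time"])
E
```

```text
(0.27, -0.09, 0.07) [ 0.44 -1.02 -0.89 -0.   -1.7  -2.02]
(0.28, -0.09, 0.07) [ 0.42 -0.97 -0.87 -0.   -1.67 -2.  ]
(0.29, -0.09, 0.07) [ 0.4  -0.92 -0.85 -0.   -1.64 -1.98]
(0.3, -0.1, 0.07) [ 0.35 -0.86 -0.83 -0.   -1.6  -1.93]
(0.3, -0.1, 0.2) [ 0.35 -0.8  -0.56 -0.   -1.81 -1.93]
(0.31, -0.12, 0.07) [ 0.26 -0.79 -0.79 -0.   -1.57 -1.84]
(0.61, -0.1, 0.07) [ 0.16  0.12 -0.1  -0.   -1.36 -1.74]
[ 0.60024168 -0.28505036  0.22231675] [-3.1408789   0.00335359  3.13169746] 6.25
```

View pics/t1.png

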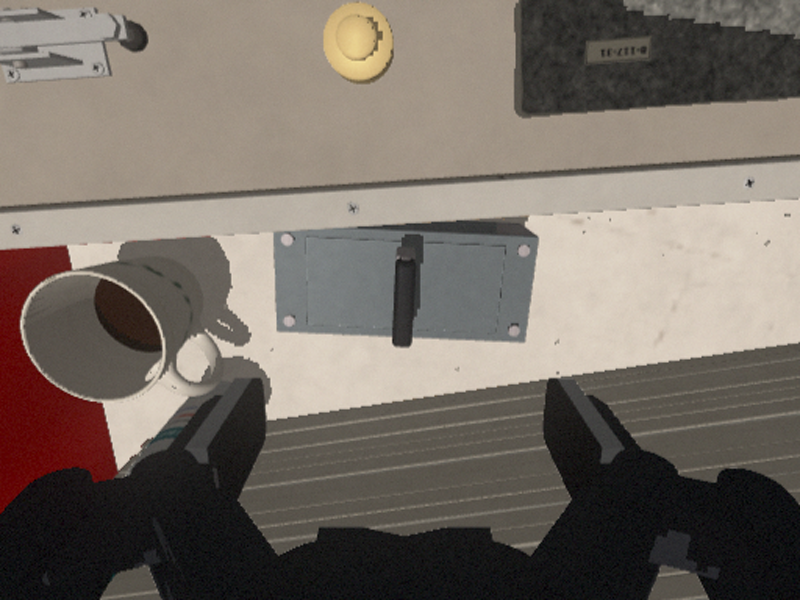

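The cover's corner rivets are at (288,240), (524,251), (514,330) and (289,321), with the handle bar from (405,260) to (402,346). A mug sits to the left, around (120,335).

```bash
python3 - <<'E'
from h import *
c,s=np.load("pics/t1.npy",allow_pickle=True);ee=(s["ee_pos"],s["ee_rot"])
P=np.array([ray(c,u,.070,ee)[:2] for u in((288,240),(524,251),(514,330),(289,321))])
print(P.round(4),P.mean(0).round(4),[np.linalg.norm(P[i]-P[i-1]).round(4) for i in range(4)])
v=P[1]+P[2]-P[0]-P[3];print("tray y axis ang",np.degrees(np.arctan2(v[1],v[0])), "xaxis yaw",np.arctan2(v[1],v[0])-np.pi/2)
P2=np.array([ray(c,u,.114,ee)[:2] for u in((395,259),(413,259),(410,346),(393,346))]);print("handle",P2.round(4),P2.mean(0).round(4))
print("mug handle",ray(c,(222,365),.05,ee),"pile foot",ray(c,(270,418),0,ee),ray(c,(800,345),0,ee),"fix back",ray(c,(270,236),.135,ee),ray(c,(538,218),.135,ee))
E
```

```text
[[ 0.5852 -0.3618]
 [ 0.5941 -0.2051]
 [ 0.6507 -0.2084]
 [ 0.6426 -0.3659]] [ 0.6181 -0.2853] [np.float64(0.0575), np.float64(0.157), np.float64(0.0567), np.float64(0.1577)]
tray y axis ang 86.91535383427473 xaxis yaw -0.053837231850924816
handle [[ 0.5883 -0.29  ]
 [ 0.5884 -0.2797]
 [ 0.6428 -0.2817]
 [ 0.6427 -0.2921]] [ 0.6155 -0.2859]
mug handle [ 0.68571354 -0.42549465  0.05      ] pile foot [ 0.76372929 -0.40951802  0.        ] [0.69508197 0.05698844 0.        ] fix back [ 0.57032784 -0.3547794   0.135     ] [ 0.56218897 -0.21530198  0.135     ]
```

```bash
cat > step1.py <<'E'
from h import *
from rig import *
def st(t):
    s=state();print(t,s["ee_pos"].round(4),s["force"].round(1),round(s["grip_width"],3),round(s["finger_force"],1),round(s["time"],1))
def snap(n,view=False,crop=None):
    s=state();c=camera("wrist");np.save(f"pics/{n}.npy",(c,s),allow_pickle=True)
    if view: cv2.imwrite(f"pics/{n}.png",cv2.resize(c["pixels"][:,:,::-1],(800,600),interpolation=cv2.INTER_CUBIC))
def D(y): return [np.pi,0,y]
E
python3 - <<'E'
from step1 import *
Y=np.pi-.054
gripper_to(.55)
movep((.616,-.286,.18),D(Y));move_linear((.616,-.286,.106),.1,guard=25);st("at handle")
gripper_to(0,60);st("grip")
x,y,z=state()["ee_pos"]
move_linear((x,y,.15),.06);st("lift");snap("l1")
move_linear((x,y,.33),.2)
movep((.45,-.22,.36),D(Y));movep((.36,-.15,.36),D(np.pi/2))
movep((.29,-.11,.25),D(.18));snap("l2",1);st("above")
E
```

```text
at handle [ 0.6164 -0.2862  0.1071] [-0.2  0.5  0.6] 0.55 0.0 8.0
grip [ 0.616 -0.286  0.106] [-0.   0.   0.1] 0.002 0.0 8.5
lift [ 0.6158 -0.2859  0.1494] [-0.  -0.5 -0.3] 0.003 0.0 9.3Traceback (most recent call last):
  File "<stdin>", line 9, in <module>
rig.IKError: the arm cannot take that pose within its joint ranges
```

```bash
python3 - <<'E'
from h import *
c,s=np.load("pics/l1.npy",allow_pickle=True);print(s["joint_positions"],s["ee_rot"])
cv2.imwrite("pics/l1.png",cv2.resize(c["pixels"][:,:,::-1],(800,600)))
E
```

```text
[-1.41187123e-01  2.51623564e-01  1.99610954e-01 -3.01914562e-04
 -1.51966331e+00 -1.48359561e+00] [ 3.14121569e+00 -8.49998135e-04  3.08759085e+00]
```

View pics/l1.png

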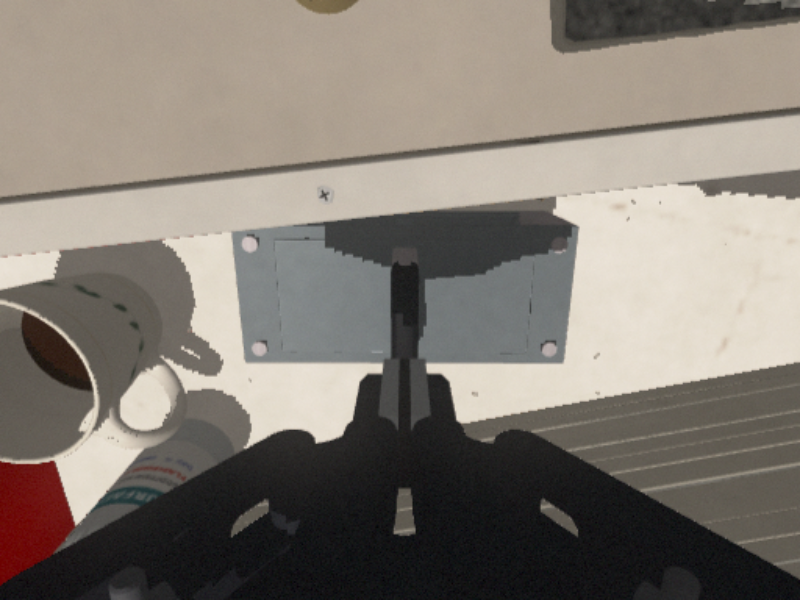

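The shut fingertips show at (405,362), over the far end of the handle, and they closed on nothing. A guarded touch on the handle top will give the real tip offset.

```bash
python3 - <<'E'
from step1 import *
c,s=np.load("pics/l1.npy",allow_pickle=True);ee=(s["ee_pos"],s["ee_rot"])
print("handle ends proj",proj(c,[[.588,-.285,.114],[.643,-.287,.114]],ee).round(0),"rivets",proj(c,[[.5852,-.3618,.07],[.5941,-.2051,.07],[.6507,-.2084,.07],[.6426,-.3659,.07]],ee).round(0))
st("0");print(move_linear((.616,-.286,.095),.03,guard=8));st("touch")
for z in(.2,.25,.28,.3,.31,.32):
    q=solve_ik((.616,-.286,z),D(np.pi-.054));print(z,q is not None)
E
```

```text
handle ends proj [[402. 263.]
 [404. 381.]] rivets [[252. 245.]
 [560. 246.]
 [549. 348.]
 [260. 349.]]
0 [ 0.4498 -0.2198  0.3595] [ 0.7  0.  -1.2] 0.004 0.0 11.2
True
touch [ 0.6146 -0.2854  0.0978] [-1.5  1.   3.7] -0.002 2.0 21.0
0.2 True
0.25 True
0.28 True
0.3 True
0.31 True
0.32 True
```

```bash
python3 - <<'E'
from step1 import *
snap("l3",1)
c=camera("scene");cv2.imwrite("pics/s3.png",cv2.resize(c["pixels"][150:300,250:450,::-1],(800,600),interpolation=cv2.INTER_CUBIC))
E
```

```text
(no output)
```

View pics/l3.png

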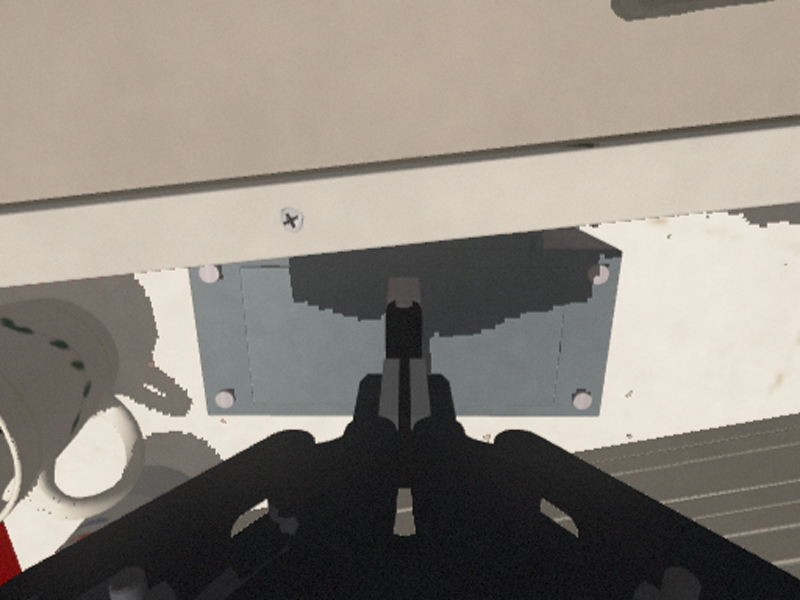

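View pics/s3.png

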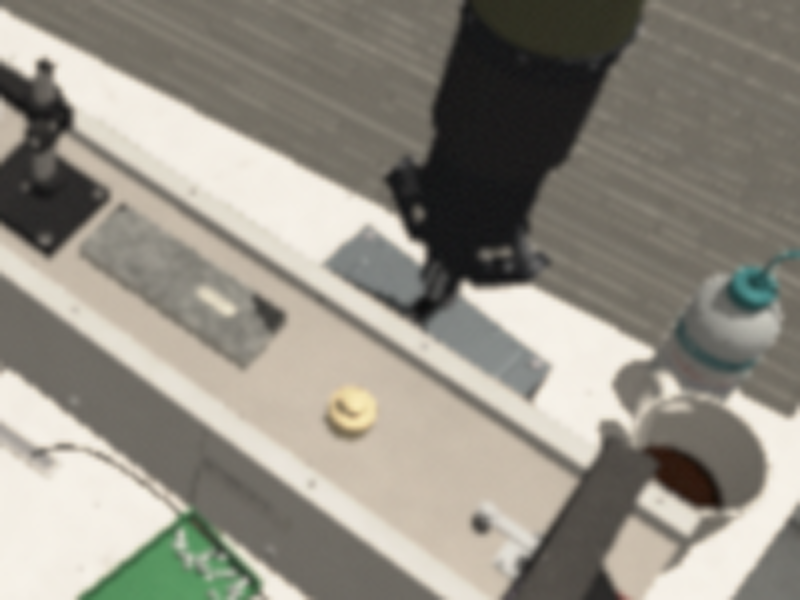

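The tips rest on the handle top (z 0.114) at a reported TCP z of 0.098. So with the gripper shut, the tips are about 16 mm above the reported TCP rather than 19 mm below it. I'll correct for that.

```bash
python3 - <<'E'
from step1 import *
Y=np.pi-.054
move_linear((.614,-.286,.115),.1);gripper_to(.5)
move_linear((.614,-.286,.071),.08,rot=D(Y),guard=25);st("at handle")
gripper_to(0,70);st("grip")
if state()["grip_width"]>.05:
    move_linear((.614,-.286,.12),.06);st("lift")
    move_linear((.614,-.286,.31),.2)
    movep((.45,-.22,.34),D(Y));movep((.38,-.16,.34),D(-np.pi/2))
    movep((.29,-.11,.22),D(.18));snap("l2",1);st("above")
E
```

```text
at handle [ 0.6141 -0.2862  0.0712] [-1.   0.2  0.6] 0.498 0.0 22.6
grip [ 0.6144 -0.2861  0.0719] [-0.2  0.5  2.7] 0.123 70.0 23.0
lift [ 0.6137 -0.2858  0.1193] [ 0.9 -0.2 -2.6] 0.125 69.3 23.9
above [ 0.2902 -0.1101  0.2204] [ 0.   0.3 -2.5] 0.122 69.3 28.5
```

View pics/l2.png

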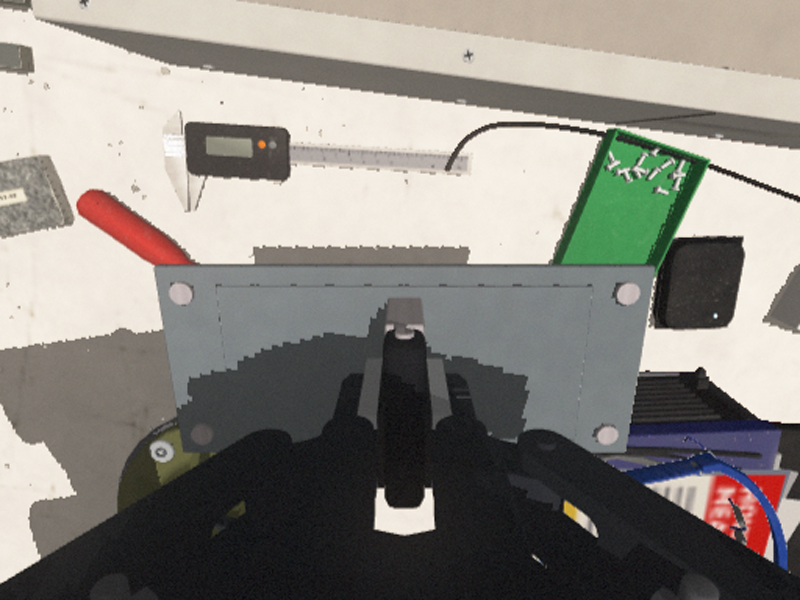

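The cover is held, 10.5 mm across the handle. The ground between the screwdriver, calipers and green tray is clear, so I'll set it down there.

```bash
python3 - <<'E'
from step1 import *
move_linear((.285,-.108,.045),.15)
print(move_linear((.285,-.108,.018),.03,guard=8));st("down")
gripper_to(.5);st("open")
move_linear((.285,-.108,.12),.12);move_linear((.30,-.12,.22),.2)
movep((.38,-.16,.34),D(0))
movep((.56,-.27,.30),D(-np.pi/2));movep((.60,-.285,.22),D(np.pi-.054));dwell(.2)
snap("t2",1);st("")
E
```

```text
True
down [ 0.2848 -0.108   0.0199] [-1.4  1.2  4.4] 0.125 70.2 30.7
open [ 0.2841 -0.108   0.0185] [-0.4  0.6 -0.4] 0.495 0.0 31.1
 [ 0.6    -0.285   0.2202] [0.2 1.1 0.1] 0.503 0.0 36.3
```

View pics/t2.png

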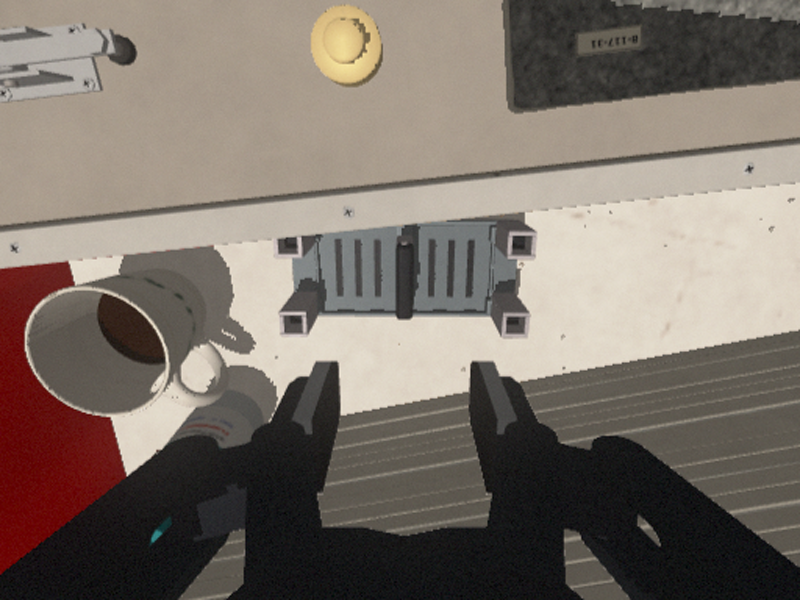

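Tray alone now: post tops are at (290,245), (521,243), (515,322) and (294,322), with the handle at (404,280).

```bash
python3 - <<'E'
from step1 import *
c,s=np.load("pics/t2.npy",allow_pickle=True);ee=(s["ee_pos"],s["ee_rot"])
P=np.array([ray(c,u,.066,ee)[:2] for u in((290,245),(521,243),(515,322),(294,322))])
o=P.mean(0);v=P[1]+P[2]-P[0]-P[3];yaw=np.arctan2(v[1],v[0])-np.pi/2
print(P.round(4),o.round(4),yaw,[np.linalg.norm(P[i]-P[i-1]).round(4) for i in range(4)])
if abs(o[0]-.616)<.008 and abs(o[1]+.286)<.006 and abs(yaw+.05)<.03:
    Y=np.pi+yaw
    move_linear((o[0],o[1],.10),.2,rot=D(Y))
    print(move_linear((o[0],o[1],.024),.06,guard=15));st("at")
    if state()["ee_pos"][2]<.03:
        gripper_to(0,90);st("grip")
        move_linear((o[0],o[1],.06),.05);st("lift")
        move_linear((o[0],o[1],.31),.2);dwell(.2);snap("t3",1);st("")
E
```

```text
[[ 0.5851 -0.3605]
 [ 0.5918 -0.2062]
 [ 0.6481 -0.2093]
 [ 0.64   -0.3645]] [ 0.6162 -0.2851] -0.04814901605823252 [np.float64(0.055), np.float64(0.1544), np.float64(0.0563), np.float64(0.1554)]
False
at [ 0.6166 -0.2853  0.0246] [-0.3  0.1  0.9] 0.501 0.0 38.4
grip [ 0.6165 -0.2852  0.0246] [0.6 1.  3.2] 0.119 88.7 38.8
lift [ 0.616  -0.285   0.0596] [-0.2  0.4 -4.3] 0.116 87.9 39.7
 [ 0.6161 -0.2851  0.3094] [-0.2 -0.2 -4.3] 0.114 87.9 41.4
```

View pics/t3.png

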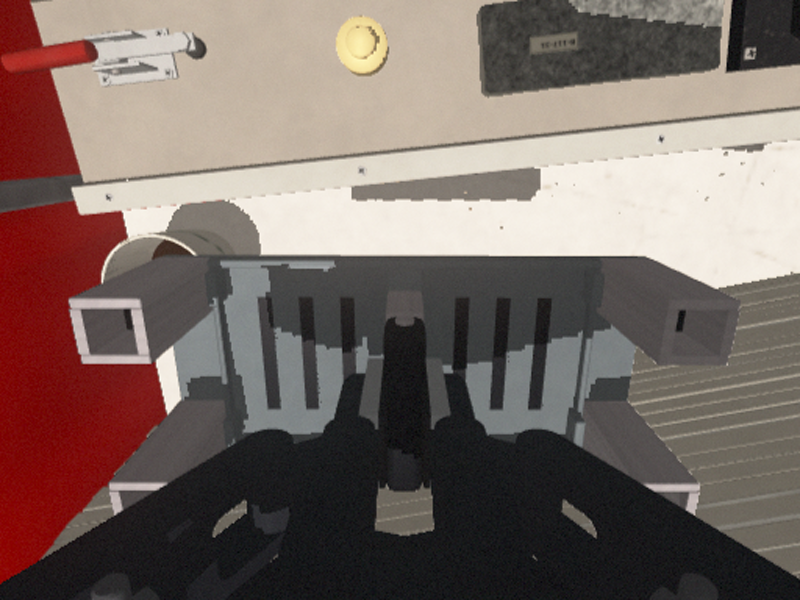

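```bash
cat > fit.py <<'E'
from h import *
from scipy.ndimage import map_coordinates
from scipy.optimize import minimize
def rect(hx,hy,n=12):
    t=np.linspace(-1,1,n);o=np.ones(n)
    return np.r_[np.c_[t*hx,o*hy],np.c_[t*hx,-o*hy],np.c_[o*hx,t*hy],np.c_[-o*hx,t*hy]]
def val(img,c,ee,p,pts,z):
    x,y,a=p;R=np.array([[np.cos(a),-np.sin(a)],[np.sin(a),np.cos(a)]])
    w=pts@R.T+[x,y];uv=proj(c,np.c_[w,np.full(len(w),z)],ee,s=1.)
    return map_coordinates(img,uv[:,::-1].T,order=1,mode="nearest")
def fit(score,p0):
    best=None
    for d in [(0,0,0),(.002,.002,.01),(-.002,.002,-.01),(.002,-.002,-.01),(-.002,-.002,.01)]:
        r=minimize(score,np.add(p0,d),method="Nelder-Mead",options=dict(initial_simplex=np.add(p0,d)+np.array([[0,0,0],[.003,0,0],[0,.003,0],[0,0,.02]]),xatol=1e-5,fatol=1e-3))
        if best is None or r.fun<best.fun:best=r
    return best
def posts(c,ee,p0,z,idx=(0,1,2,3)):
    img=cv2.GaussianBlur(c["pixels"].astype(float).mean(2),(0,0),.6)
    cs=np.array([(28.5,78),(28.5,-78),(-28.5,78),(-28.5,-78)])[list(idx)]/1e3
    ring=np.vstack([rect(.008,.008)+k for k in cs]);inn=np.vstack([rect(.0045,.0045)+k for k in cs])
    return fit(lambda p:-(val(img,c,ee,p,ring,z).mean()-val(img,c,ee,p,inn,z).mean()),p0)
E
python3 - <<'E'
from fit import *
c,s=np.load("pics/w1.npy",allow_pickle=True);ee=(s["ee_pos"],s["ee_rot"])
r=posts(c,ee,[.505,.2033,-.04],.028);print("skid",r.x.round(4),r.fun)
c2,s2=np.load("pics/t2.npy",allow_pickle=True);r2=posts(c2,(s2["ee_pos"],s2["ee_rot"]),[.6162,-.2851,-.048],.066);print("tray before",r2.x.round(4),r2.fun)
c3,s3=np.load("pics/t3.npy",allow_pickle=True);e3=s3["ee_pos"]
r3=posts(c3,(e3,s3["ee_rot"]),[e3[0],e3[1],-.048],e3[2]-.0246+.066,(2,3));print("tray held rel",(r3.x[:2]-e3[:2]).round(4),r3.x[2],s3["ee_rot"],r3.fun)
a=np.array([[28.5,78],[28.5,-78],[-28.5,78],[-28.5,-78]])/1e3
img=cv2.resize(c["pixels"][55:225,155:325,::-1],None,fx=3.5,fy=3.5,interpolation=cv2.INTER_CUBIC).copy()
x,y,t=r.x;R=np.array([[np.cos(t),-np.sin(t)],[np.sin(t),np.cos(t)]])
for k in a:
    for h in(.0095,.0065):
        q=np.array([[h,h],[h,-h],[-h,-h],[-h,h]])+k;w=q@R.T+[x,y]
        uv=(proj(c,np.c_[w,np.full(4,.028)],ee,s=1.)-[155,55]+.5)*3.5-.5
        cv2.polylines(img,[uv.round().astype(int)],True,(0,0,255),1)
cv2.imwrite("pics/m1.png",img)
E
```

```text
skid [ 0.5071  0.202  -0.0465] -65.35715773914215
tray before [ 0.6176 -0.2858 -0.0549] -99.35048092723277
tray held rel [0.0006 0.0003] -0.04603087058040335 [ 3.14138518e+00 -1.35195995e-03  3.09350649e+00] -67.51764246268688
```

View pics/m1.png

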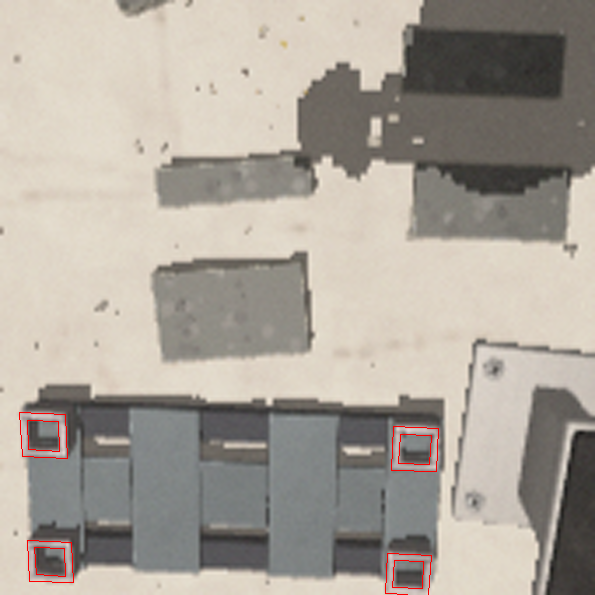

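The montage shows the fitted rings sitting on all four skid sockets. By width, c1 at (484,62) is the 24, c2 at (490,200) the 30, c3 at (235,182) the 16 and c4 at (233,310) the 38. Now I'll carry the tray over.

```bash
python3 - <<'E'
from step1 import *
Y=np.pi-.048;X,Yy=.507-.001,.202-.0003
movep((.45,-.22,.36),D(Y));movep((.36,-.13,.40),D(Y));movep((.35,.09,.40),D(Y));movep((.43,.25,.34),D(Y));movep((X,Yy,.20),D(Y))
st("above");move_linear((X,Yy,.075),.12);dwell(.2);st("near")
g=move_linear((X,Yy,.0380),.02,guard=10);st("down %s"%g)
E
```

```text
above [0.5066 0.2016 0.2026] [ 0.3  0.1 -3. ] 0.116 87.9 45.1
near [0.5063 0.2019 0.0757] [ 0.7  0.6 -4.4] 0.116 87.9 46.5
down False [0.5061 0.2017 0.0386] [-3.8 -1.3  2. ] 0.114 88.8 48.5
```

```bash
cat >> fit.py <<'E'
SH=np.array([-.0035,.0017])
def corners(p,w,L=.063):
    x,y,a=p;R=np.array([[np.cos(a),-np.sin(a)],[np.sin(a),np.cos(a)]])
    return np.array([[w/2,L/2],[w/2,-L/2],[-w/2,-L/2],[-w/2,L/2]])@R.T+[x,y]
def coupon(c,ee,xy,thr=150):
    "xy rough; coupon long side about along world y; returns best (iou,width,[x,y,angle])"
    S=4;u0=(proj(c,[[*xy,.006]],ee,s=1.)[0]-40).round().astype(int);u0=np.maximum(u0,0)
    g=c["pixels"][u0[1]:u0[1]+80,u0[0]:u0[0]+80].astype(np.float32).max(2)
    g=cv2.resize(g,None,fx=S,fy=S,interpolation=cv2.INTER_LINEAR);m=(g<thr).astype(np.uint8)
    n,lab,stt,cen=cv2.connectedComponentsWithStats(m)
    k=1+np.argmin([np.hypot(*(cen[i]-40*S))+(1e3 if stt[i,4]<600*S else 0) for i in range(1,n)]);m=(lab==k).astype(np.uint8)
    def iou(p,w):
        q=corners(p,w);P=np.vstack([np.c_[q,np.full(4,.013)],np.c_[q,np.zeros(4)],np.c_[q+SH,np.zeros(4)]])
        uv=((proj(c,P,ee,s=1.)-u0+.5)*S-.5)
        h=cv2.convexHull((uv*16).round().astype(np.int32));t=np.zeros_like(m);cv2.fillConvexPoly(t,h,1,shift=4)
        return (t&m).sum()/max(1,(t|m).sum())
    out=[]
    for w in(.038,.030,.024,.016):
        r=max((minimize(lambda p:-iou(p,w),[xy[0]+d,xy[1],a],method="Nelder-Mead",options=dict(initial_simplex=np.array([xy[0]+d,xy[1],a])+np.array([[0,0,0],[.004,0,0],[0,.004,0],[0,0,.08]]),xatol=1e-5,fatol=1e-4)) for d in(-.003,.003) for a in(-.06,.06)),key=lambda r:-r.fun)
        out.append((-r.fun,w,r.x.round(4)))
    return max(out,key=lambda o:o[0]),sorted(round(o[0],3) for o in out)
E
python3 - <<'E'
from step1 import *
from fit import *
Y=np.pi-.048
gripper_to(.5);st("rel")
x,y,z=state()["ee_pos"];move_linear((x,y,.12),.12)
movep((.40,.22,.30),D(Y));movep((.33,.21,.30),D(np.pi));dwell(.2);snap("k1",1);st("")
c,s=np.load("pics/k1.npy",allow_pickle=True);ee=(s["ee_pos"],s["ee_rot"])
print("tray",posts(c,ee,[.507,.202,-.0465],.08).x.round(4))
for q in((.3287,.3082),(.3834,.3123),(.3728,.2089),(.4254,.2047)):print(coupon(c,ee,q))
E
```

```text
rel [0.5062 0.2018 0.0381] [ 0.5  0.9 -0.2] 0.503 0.0 48.9
 [0.3305 0.21   0.2989] [ 0.5 -0.4 -0.1] 0.496 0.0 51.2
tray [ 0.5205  0.2095 -0.0049]
((np.float64(0.678832902670112), 0.038, array([ 0.2827,  0.2872, -0.4173])), [np.float64(0.0), np.float64(0.0), np.float64(0.0), np.float64(0.679)])
((np.float64(0.9039712659257251), 0.024, array([ 0.3831,  0.3124, -0.041 ])), [np.float64(0.688), np.float64(0.738), np.float64(0.891), np.float64(0.904)])
((np.float64(0.6951243980738363), 0.016, array([0.3732, 0.2073, 0.1022])), [np.float64(0.361), np.float64(0.436), np.float64(0.518), np.float64(0.695)])
((np.float64(0.861308288740854), 0.038, array([0.427 , 0.2049, 0.0205])), [np.float64(0.575), np.float64(0.737), np.float64(0.855), np.float64(0.861)])
```

View pics/k1.png

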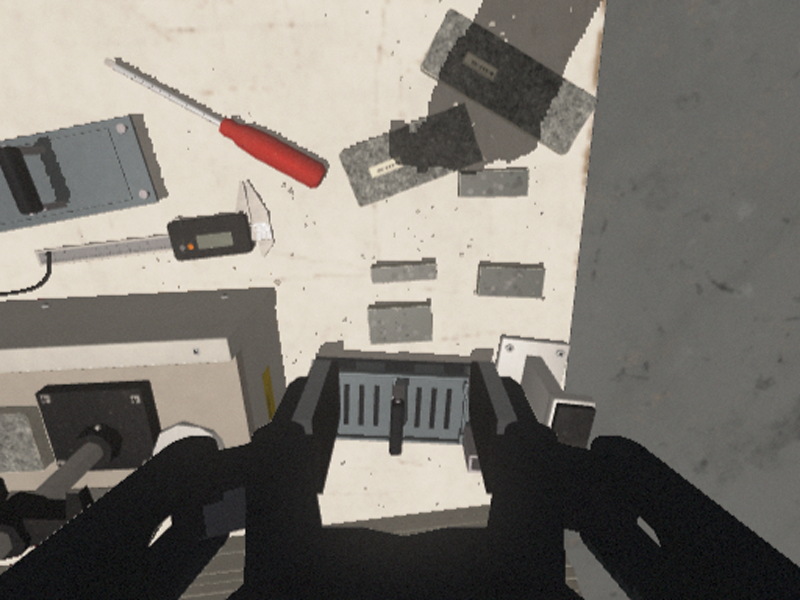

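The tray stands on the skid between the fingers at (400,400). Its coupons are clear of each other, and c1 at (493,182) touches the gripper's shadow. The cover stands at (70,170). I'll measure with the camera straight above, at yaw 0, so the shadow falls elsewhere.

```bash
python3 - <<'E'
import re
t=open("fit.py").read()
t=t.replace('m=(g<thr).astype(np.uint8)','thr,_=cv2.threshold(g.clip(0,255).astype(np.uint8),0,255,cv2.THRESH_OTSU);m=(g<thr+10).astype(np.uint8)')
open("fit.py","w").write(t)
E
python3 - <<'E'
from step1 import *
from fit import *
movep((.31,.24,.25),D(0));dwell(.2);snap("k2");st("")
c,s=np.load("pics/k2.npy",allow_pickle=True);ee=(s["ee_pos"],s["ee_rot"])
for q in((.3287,.3082),(.3834,.3123),(.3728,.2089),(.4254,.2047)):print(coupon(c,ee,q))
r=posts(c,ee,[.507,.202,-.0465],.08);print("tray",r.x.round(4),r.fun)
print(proj(c,[[.507,.202,.08]],ee))
cv2.imwrite("pics/k2.png",cv2.resize(c["pixels"][:,:,::-1],(800,600)))
# tip height at coupon opening
gripper_to(.74);movep((.40,.259,.05),D(np.pi/2-.05))
print(move_linear((.40,.259,-.035),.03,guard=6));st("touch");x,y,z=state()["ee_pos"]
move_linear((x,y,.05),.15)
E
```

```text
[0.31 0.24 0.25] [ 0.3  0.1 -0.5] 0.5 0.0 54.0
((np.float64(0.0), 0.038, array([ 0.3257,  0.3082, -0.06  ])), [np.float64(0.0), np.float64(0.0), np.float64(0.0), np.float64(0.0)])
((np.float64(0.9579813731860516), 0.03, array([ 0.3823,  0.3124, -0.0434])), [np.float64(0.615), np.float64(0.788), np.float64(0.853), np.float64(0.958)])
((np.float64(0.9379525878496837), 0.016, array([0.3736, 0.2079, 0.0749])), [np.float64(0.459), np.float64(0.564), np.float64(0.683), np.float64(0.938)])
((np.float64(0.9615279423830796), 0.038, array([0.4267, 0.2048, 0.0644])), [np.float64(0.52), np.float64(0.701), np.float64(0.834), np.float64(0.962)])
tray [ 0.5071  0.2018 -0.0508] -33.49515014496569
[[469.07021385 -71.89703887]]
True
touch [ 0.4001  0.2589 -0.022 ] [-1.8 -0.4  4.6] 0.744 2.2 58.0
```

View pics/k2.png

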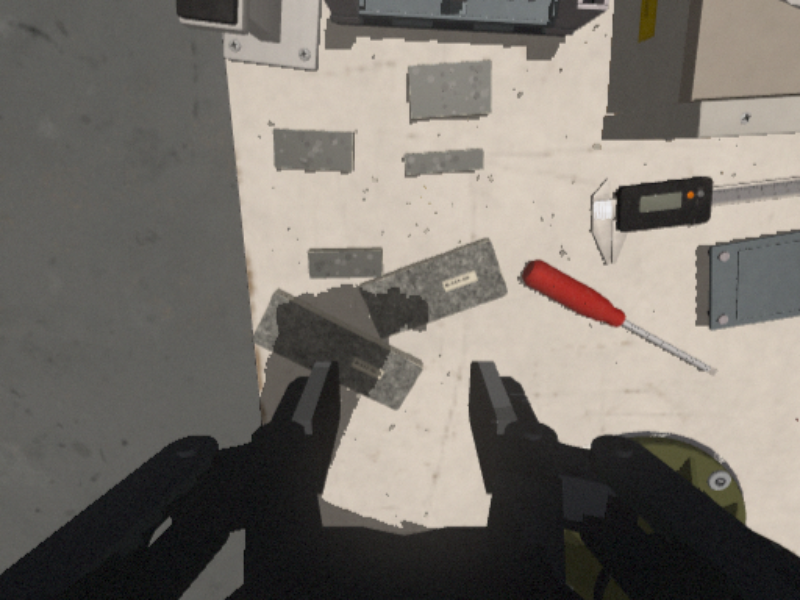

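c2 (30), c3 (16) and c4 (38) fit their given sizes, with an overlap of 0.94 or better. The 24 at (345,262) now lies against the stray board. The touch gives tip height = TCP + 22 mm at the coupon opening. Next is the 16, then the 38.

```bash
cat > pp.py <<'E'
from step1 import *
from fit import *
O=np.array([.5071,.202]);TY=-.0487
def pick(p,sh=0.):
    "p: x,y,angle of the coupon; sh: shift of the grip along its width"
    x,y,a=p;x,y=x+sh*np.cos(a),y+sh*np.sin(a)
    gripper_to(.86)
    movep((x,y,.06),D(a));move_linear((x,y,-.0145),.08,guard=12);st("at")
    gripper_to(0,40);st("grip");move_linear((x,y,.03),.1);move_linear((x,y,.17),.25)
def place(ty,side,sh=0.):
    yaw=TY-side*np.pi/2            # tool x points to the tray's middle
    xt=O+np.array([-np.sin(TY),np.cos(TY)])*(ty-side*sh*SG)
    movep((*xt,.15),D(yaw));move_linear((*xt,.045),.15);dwell(.1)
    g=move_linear((*xt,.0175),.03,guard=7);st("placed %s"%g)
    gripper_to(.86);x,y,_=state()["ee_pos"];move_linear((x,y,.15),.2)
SG=1
E
python3 - <<'E'
from pp import *
c,s=np.load("pics/k1.npy",allow_pickle=True);print("c1 at k1",ray(c,(493,182),.013,(s["ee_pos"],s["ee_rot"])))
c,s=np.load("pics/k2.npy",allow_pickle=True);e=(s["ee_pos"],s["ee_rot"])
Q=np.array([ray(c,u,.013,e)[:2] for u in((309,249),(382,247),(382,275),(309,277))]);print("c1 at k2",Q.mean(0),Q.round(4))
pick((.3736,.2079,.0749));st("up")
if state()["grip_width"]>.6: place(.017,1)
E
```

```text
c1 at k1 [0.28770072 0.29012387 0.013     ]
c1 at k2 [0.29014229 0.28988227] [[0.3016 0.3203]
 [0.3033 0.2585]
 [0.2788 0.2589]
 [0.277  0.3218]]
at [ 0.3739  0.2082 -0.0139] [0.6 0.8 0.6] 0.863 0.0 61.2
grip [ 0.3743  0.2085 -0.0133] [-0.6  0.7  5.8] 0.72 43.7 61.5
up [0.3732 0.2078 0.1689] [-0.6 -0.1 -0.6] 0.716 43.4 62.8
placed True [0.5076 0.2188 0.0188] [-1.9  1.3  3.4] 0.713 43.8 65.9
```

```bash
python3 - <<'E'
from pp import *
movep((.43,.21,.15),D(.06))
pick((.4267,.2048,.0644));
if state()["grip_width"]>.6: place(.0455,1)
movep((.33,.25,.24),D(0));dwell(.2);snap("k3")
c,s=np.load("pics/k3.npy",allow_pickle=True);ee=(s["ee_pos"],s["ee_rot"])
print(coupon(c,ee,(.3823,.3124)))
# c1: cut the board away with a mask on the old spot
Q=np.array([[.3016,.3203],[.3033,.2585],[.2788,.2589],[.277,.3218]])
print(proj(c,np.c_[Q,np.full(4,.013)],ee).round())
g=c["pixels"].max(2);u=proj(c,[[.29,.29,.013],[.29,.325,.0],[.31,.29,0]],ee,s=1).round().astype(int);print([int(g[v[1],v[0]]) for v in u])
E
```

```text
at [ 0.4271  0.2051 -0.0138] [ 0.6 -0.3  0.5] 0.861 0.0 70.2
grip [ 0.4274  0.2053 -0.0133] [-0.9 -0.3  6. ] 0.721 43.9 70.4
placed True [0.509  0.2472 0.0187] [-1.4  0.2  5. ] 0.717 44.0 74.9
((np.float64(0.9709549013603954), 0.03, array([ 0.3823,  0.3124, -0.0409])), [np.float64(0.609), np.float64(0.792), np.float64(0.846), np.float64(0.971)])
[[320. 275.]
 [393. 273.]
 [393. 301.]
 [319. 303.]]
[92, 166, 197]
```

```bash
python3 - <<'E'
from pp import *
pick((.2902,.2899,.027),.004)
if state()["grip_width"]>.6:
    place(-.0195,-1,.004)
    movep((.40,.30,.17),D(0))
    pick((.3823,.3124,-.041))
    if state()["grip_width"]>.6: place(-.0482,-1)
movep((.43,.19,.26),D(0));dwell(.2);snap("k4")
movep((.43,.19,.26),D(np.pi-.05));dwell(.2);snap("k5");st("")
E
```

```text
at [ 0.2944  0.2904 -0.0139] [-0.2  0.4 -0.5] 0.86 0.0 79.5
grip [ 0.2947  0.2907 -0.0133] [-0.2 -1.1  5.7] 0.714 43.6 79.8
placed True [0.5061 0.1863 0.0187] [-1.5  0.2  4.1] 0.719 43.8 84.6
at [ 0.3826  0.3128 -0.0138] [-0.4  0.3  0.4] 0.859 0.0 89.2
grip [ 0.3829  0.3131 -0.0133] [-1.1  0.9  3.5] 0.713 43.9 89.4
placed True [0.5044 0.1537 0.0187] [-1.2  1.3  4.1] 0.722 44.0 94.2
 [0.43 0.19 0.26] [-0.2 -0.4  0.5] 0.856 0.0 100.0
```

```bash
python3 - <<'E'
from pp import *
c,s=np.load("pics/k4.npy",allow_pickle=True);ee=(s["ee_pos"],s["ee_rot"])
r=posts(c,ee,[*O,TY],.08);print("tray",r.x.round(4),r.fun)
px=c["pixels"].astype(float);ys=np.arange(-.070,.0701,.002)
print("y    "+" ".join("%3d"%(y*1e3) for y in ys))
for x in(-.038,-.034,-.028,-.01,.01,.028,.034,.038):
    pts=np.c_[np.full(len(ys),x),ys]
    v=[val(px[:,:,k],c,ee,r.x,pts,.045) for k in(0,1,2)]
    print("%4d "%(x*1e3)+" ".join("%3d"%a for a in v[1]));print("  b-r "+" ".join("%3d"%a for a in v[2]-v[0]))
E
```

```text
tray [ 0.507   0.2017 -0.0508] -106.08368462608144
y    -70 -68 -66 -64 -62 -60 -57 -55 -53 -51 -49 -47 -45 -43 -41 -39 -37 -35 -33 -31 -29 -27 -25 -23 -21 -19 -17 -15 -13 -11  -9  -7  -5  -3  -1   0   2   4   6   8  10  12  14  16  18  20  22  24  26  28  30  32  34  36  38  40  42  44  46  48  50  52  54  56  58  60  62  64  66  68  70
 -38  72  80  83  85  95  95  94  99 102 103  99  96  98  95  92  89  95  94  94  98 105 108 102  99  98  95  91  94  97  96  96 103 110 105 101 104  97  93  91  91  95  95 100 103 108 102 101 101  95  93  91  97  96  95 104 107 109 103  97  95  95  90  93  96  94 102 104 108 102  88  84
  b-r  -8  -8  -8  -9  -8 -11  -8 -10  -8  -7  -8  -8  -5  -6  -8 -10  -9  -7  -7  -8  -7  -5  -8  -5  -7  -7  -8  -8 -11  -9  -8 -10  -6  -7  -8  -5  -7  -7 -10  -9 -10  -8  -8  -8  -7  -7  -6  -8  -8 -10  -9 -10  -8  -7  -9  -8  -8  -8  -7  -8  -7  -9 -10  -8  -9 -10  -8  -8  -7  -9  -8
 -34  67  62  67  65  87 106 109 107 107 108 110 111 111 108 103  98  94  88 109 108 106 107 109 111 109 102 101  97  87  83 106 105 105 117 109  75  75  84  81  84  84  83  80  85 
[... 3171 characters left out ...]
1   0   0   2   3   2   1   1   1   1   0   0   0   2   2   0   0   1   1   0   3   1   1   1   0   0   0   0   0  -8  -7
  38 129 191 197 197 199 200 189 195 195 189 194 196 197 198 201 202 194 196 198 195 197 198 199 204 205 205 200 196 202 196 196 196 195 198 199 202 200 193 196 195 190 191 190 193 195 198 201 156 197 198 193 195 193 196 198 200 202 192 197 199 194 195 195 195 198 200 202 193 196 191 131
  b-r -16 -24 -23 -23 -25 -25 -22 -23 -24 -24 -24 -25 -23 -23 -23 -24 -22 -24 -24 -24 -23 -24 -24 -22 -23 -24 -22 -24 -25 -23 -24 -23 -25 -26 -23 -25 -25 -23 -24 -24 -22 -22 -22 -24 -24 -24 -24 -21 -23 -25 -22 -23 -22 -23 -25 -24 -26 -24 -25 -21 -24 -23 -23 -24 -24 -25 -25 -24 -24 -24 -15
```

The profile shows all four coupons between rib and lips: bay b from −63 to −8 mm with its seam at −33, bay a from 9 to 65 mm with its seam at 27. Now the cover.

```bash
cat > cov.py <<'E'
from pp import *
def rivets(c,s,p0,dz):
    ee=(s["ee_pos"],s["ee_rot"]);img=cv2.GaussianBlur(c["pixels"].astype(float).min(2),(0,0),.6)
    a=np.linspace(0,2*np.pi,12,endpoint=False);ci=np.c_[np.cos(a),np.sin(a)]
    cs=np.array([(28.5,78),(28.5,-78)])/1e3   # the two on the camera's side
    i=np.vstack([r*ci+k for k in cs for r in(0,.0015,.003)]);o=np.vstack([.0065*ci+k for k in cs])
    z=s["ee_pos"][2]+dz
    r=fit(lambda p:-(val(img,c,ee,p,i,z).mean()-val(img,c,ee,p,o,z).mean()),p0)
    e=s["ee_pos"];y=s["ee_rot"][2];d=r.x[:2]-e[:2]
    return np.array([np.cos(y)*d[0]+np.sin(y)*d[1],-np.sin(y)*d[0]+np.cos(y)*d[1],(r.x[2]-y+np.pi/2)%np.pi-np.pi/2]).round(4),r.fun
E
python3 - <<'E'
from cov import *
c,s=np.load("pics/l2.npy",allow_pickle=True);e=s["ee_pos"];print("l2 off",rivets(c,s,[e[0]-.003,e[1],.18],-.0019))
gripper_to(.5)
movep((.35,.09,.34),D(0));movep((.30,-.11,.20),D(.18));move_linear((.2845,-.108,.10),.15)
move_linear((.2845,-.108,.0205),.07,guard=15);st("at")
gripper_to(0,70);st("grip")
if .08<state()["grip_width"]<.2:
    move_linear((.2845,-.108,.06),.06);move_linear((.29,-.11,.22),.2);dwell(.2);snap("l5");st("lift")
    c,s=np.load("pics/l5.npy",allow_pickle=True);e=s["ee_pos"];print("l5 off",rivets(c,s,[e[0]-.003,e[1],.18],-.0024))
E
```

```text
l2 off (array([-0.0028, -0.0006,  0.0001]), np.float64(-45.615992696515605))
at [ 0.2848 -0.108   0.021 ] [-0.7  0.5 -0. ] 0.501 0.0 106.2
grip [ 0.2847 -0.108   0.0209] [-0.3 -0.1  2.3] 0.122 69.9 106.6
lift [ 0.2898 -0.11    0.2193] [-0.7  0.8 -3.7] 0.122 69.4 108.6
l5 off (array([-0.0027, -0.0003,  0.0012]), np.float64(-47.03536165243548))
```

```bash
python3 - <<'E'
from cov import *
Y=-.049;X,Yy=.5098,.2020
movep((.34,-.08,.36),D(0));movep((.35,.09,.40),D(Y));movep((.43,.25,.34),D(Y));movep((X,Yy,.22),D(Y))
move_linear((X,Yy,.125),.12);dwell(.2);st("near")
g=move_linear((X,Yy,.0862),.02,guard=10);st("down %s"%g)
E
```

```text
near [0.5101 0.2022 0.1259] [-0.  -0.6 -2.7] 0.125 69.3 112.5
down False [0.5099 0.202  0.087 ] [-4.7 -0.6  5.1] 0.123 70.4 114.6
```

```bash
python3 - <<'E'
from cov import *
gripper_to(.5);st("rel");x,y,_=state()["ee_pos"];move_linear((x,y,.18),.12)
movep((.46,.20,.28),D(-.05));dwell(.3);snap("f1")
c,s=np.load("pics/f1.npy",allow_pickle=True);e=s["ee_pos"]
for z in(.084,.092):
    o,f=rivets(c,s,[.507,.2018,-.05],z-e[2]);a=s["ee_rot"][2]
    print(z,np.array([np.cos(a)*o[0]-np.sin(a)*o[1]+e[0],np.sin(a)*o[0]+np.cos(a)*o[1]+e[1],o[2]+a]).round(4),f)
ee=(e,s["ee_rot"]);img=c["pixels"].min(2)
# rivet centres one by one: bright blob near each forecast
P=np.array([(28.5,78),(28.5,-78),(-28.5,78),(-28.5,-78)])/1e3;R=np.array([[np.cos(.05),np.sin(.05)],[-np.sin(.05),np.cos(.05)]])
W=P@R.T+[.507,.2018]
for u in proj(c,np.c_[W,np.full(4,.084)],ee,s=1.):
    i=u.round().astype(int);w=img[i[1]-7:i[1]+8,i[0]-7:i[0]+8].astype(float);w=(w>w.mean()+25)*1.;yy,xx=np.mgrid[-7:8,-7:8]
    q=[(xx*w).sum()/w.sum()+i[0],(yy*w).sum()/w.sum()+i[1]];print(u.round(1),np.round(q,1),ray(c,q,.084,ee,s=1.).round(4)[:2])
E
```

```text
rel [0.5099 0.202  0.086 ] [ 0.2 -0.9 -0.3] 0.505 0.0 115.0
0.084 [ 0.5086  0.2021 -0.0502] -49.990850497523965
0.092 [ 0.5087  0.2021 -0.0493] -50.42417063020963
[183.7  92.6] [182.7  91.4] [0.5407 0.2793]
[324.5  92.6] [325.   91.6] [0.5327 0.1219]
[187.3 143.9] [186.2 143.9] [0.4826 0.2825]
[321.3 143.8] [321.6 143.5] [0.475 0.125]
```

```bash
python3 -c "
from rig import *
print(finish_job())"
```

```text
the job is handed in; nothing more can be done
None
```

The job is handed in after about 116 s: tray stacked on the skid, all four coupons in its bays (38 with 16, 30 with 24), cover back on, with heights and positions matching home; the hand-in returned no verdict.

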